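# Contact check of a two-faced specimen on the bench bracket

### The arm

A 6-joint arm with a two-finger parallel gripper is mounted at the origin on the work surface. World frame = base frame: x ahead of the robot, y to its left, z up, the work surface at z = 0. Lengths are in m, angles in degrees, forces in N, time in s.
With the tool pointing down it reaches from about 0.375 to 0.9 m from the base axis. Payload 3.1 kg.
Tool frame: the origin (TCP) lies at the very end of the fingers, on their centre line; the grasp point (between the pads) lies 19 mm behind it (bot.tcp_to_grasp is the distance from the TCP to the grasp point, in m); z points along the fingers, y is the line along which they close (so a half turn about z gives the same grasp; the last joint's range is limited). The gripper opens to 87 mm and grips with 3 to 60 N. Pads are 19 mm wide; open, the fingers measure 117 mm over their backs; the gripper's body (75 mm by 190 mm) begins 51 mm behind the grasp point.
Start: joints at [-77.607, 30.224, 82.088, -0, 67.689, -10.227], TCP at [0.24, -0.577, 0.223] pointing down, gripper open.
Joint ranges: [-176.69, 176.69], [-43.24, 126.21], [12.49, 139.97], [-82, 262], [0, 151.66], [-163.58, 163.58]. Speed limits (degrees/s): [159.86, 159.86, 180, 180, 180, 180].

### API

Orientations are given as a 3x3 rotation matrix whose columns are the frame's x, y, z axes.
In Python, from rig import telemetry, capture, camera_info, job, bot gives the robot as it stands. The module is installed in compiled form; this text tells all that it offers.
- The arm moves only by the tool carry_out, never from a script. Its argument "deltas" is a list that holds one entry, the list of rows, each a list of 7 numbers: the shift along the tool's x, y, z scaled (see below), then the turn, a rotation vector about the tool's x, y, z scaled (see below), then the closure, from -1 (fully open) to 1 (shut). In form: [[[dx, dy, dz, ax, ay, az, claw], ...]]. A call has exactly 10 rows; each row is the pose to reach, as a shift and turn from the pose commanded when the call began, along the tool's axes at that moment, turning the shorter way round; what a row does not reach only later rows make up. The controller multiplies each number of a shift by 15 cm and each number of a turn by 360 degrees. A row lasts 1/12 s, in which the tool goes at most 41.7 mm and 7.16 degrees, less where a joint would pass 70% of its speed; a pose out of reach is approached as far as the arm can. A call with a number of a shift or a turn outside -1 to 1 is refused whole. A call with a gripper value outside its range is refused whole. The fingers move at their own pace and stop on an object; the grip force is fixed at half the most. Time passes only in rows, so rows that repeat a pose let the fingers close, or fill a call up. It gives the time, the measured TCP pose, the force, the opening and the grip force at its end, in the units of the state.
- telemetry.read_state(): the state, without advancing time (a new reading comes with each control period).
- capture(name): name is "side" or "top" or "wrist"; returns the picture (480x640x3 uint8, red, green, blue); there is no depth.
- camera_info(name): a dict with "mtx" (3x3 intrinsics, pixels), "k1" (the pictures are not rectified: a ray, as slopes to the right and down, at radius r is drawn at 1 + k1 r^2 times it, then the intrinsics apply), "cam_to_world" (4x4, takes a point from camera to world coordinates); the wrist camera has in their place "T_tool_cam" (4x4, takes a point from camera to tool coordinates, whose origin is the TCP and whose axes are the flange's). Camera axes: x right, y down, z forward; pixel columns grow to the right and rows downward; lengths in m; the calibration is good to about 2 mm. A picture is of the moment at which its call begins: read the wrist's pose just before it. camera_info takes no time and is no camera call.
- job.hand_in(): hands the job in; it is judged then, once.
The state is a dict: "time_s": time; "joint_positions": joint angles; "qvel": joint speeds; "tau": joint torques, N m; "position": TCP position; "tcp_rot": TCP orientation; "force": force on the tool from outside, world axes, zero at the start; "moment": the same for the moment, N m; "opening": opening from 0.0 (shut) to 1.0 (fully open); "grasp_force": force on a finger pad.
Only numpy, scipy, OpenCV 4.12 (cv2) and the standard library are available. Lean on these libraries where they do the work, as an engineer would, in place of code of your own. Each camera call takes 0.05 s, during which the arm holds its last target. There are 200 camera calls.

### The job

Check both contact faces of the marked specimen on the steel bracket: push its red face flat and centred against the upright face of the bracket, so that the sprung brass stud is pressed in, and keep it there for about a second; then turn the specimen and do the same with its blue face. Leave it there, standing upright on the bench with the blue face flat against the bracket and the stud still pressed in, and let go. Leave the other things on the bench where they are.

Things in the scene. Friction and masses are not known exactly. Their poses are not given: they have to be found in the camera images.
- specimen: loose steel block 50 x 50 mm, 34 mm tall, with a 24 mm square grip stem centred on top (sides parallel to the block's), 80 mm tall in all; about 0.55 kg. Origin at the centre of its underside, z up. Its +x side is red, its +y side blue (a quarter turn anticlockwise from red, seen from above), each with a coloured strip on the shoulder above it; the other sides are bare
- specimen_red (a point): centre of the red side, 25 mm along +x from the block's axis, 17 mm above the underside
- specimen_blue (a point): centre of the blue side, 25 mm along +y from the block's axis, 17 mm above the underside
- bracket: bent steel bracket fixed to the bench. Origin at the foot of its upright face, midway along it, at bench level. The face is 110 mm long (along y), 32 mm high, and looks along the bracket's -x axis; ribs, spring housing and foot lie behind it (to +x, 60 mm deep, none higher than 33 mm). The bench in front of the face is free
- bracket_seat (a point): point on the bracket's upright face where the stud comes through, at its middle, 17 mm above the bench: the centre of a specimen side belongs here
- stud (a joint): travel of the brass stud (12 mm across) that stands 6 mm proud of the bracket's face: 0 = out, about 0.006 = pressed in flush with the face. Light spring, about 1 N: the specimen's own friction on the bench keeps it in
- plain_specimen: bystander: same shape and size as the specimen but bare metal, no coloured faces
- bottle: bystander: amber glass bottle, 64 mm across, 130 mm tall; origin at the centre of its underside
- beaker: bystander: clear glass beaker, 68 mm across the rim, 85 mm tall; origin at the centre of its underside
- jar: bystander: white jar with blue lid, 60 mm across, 70 mm tall; origin at the centre of its underside
- autoclave: bystander: steel pressure vessel with a knob on top, 68 mm across, 92 mm tall; origin at the centre of its underside
- wrench: bystander: steel wrench lying flat, 170 mm long along its x axis
There are look-alikes about, which are no part of the job. What is shaped like the specimen but green or pink is not meant.

How it is judged (in metres and radians):
On the way, in this order (a step that is already met when the one before it is completed fails the run):
1. the red face is flat and centred against the bracket with the stud pressed in (x of specimen_red in the frame of bracket between -0.003 and 0.003 m and y of specimen_red in the frame of bracket between -0.008 and 0.008 m and angle between the x axis of specimen and the x axis of bracket, either way round below 0.07 rad and height (world z) of specimen below 0.005 m and angle between specimen's own z axis and vertical below 0.07 rad and value of joint stud above 0.003 m), for 0.5 s.
2. the blue face is flat and centred against the bracket with the stud pressed in (x of specimen_blue in the frame of bracket between -0.003 and 0.003 m and y of specimen_blue in the frame of bracket between -0.008 and 0.008 m and angle between the y axis of specimen and the x axis of bracket, either way round below 0.07 rad and height (world z) of specimen below 0.005 m and angle between specimen's own z axis and vertical below 0.07 rad and value of joint stud above 0.003 m), for 0.5 s.
At the end, for the whole second after the job is handed in: The specimen stands on the bench (underside within 5 mm of it, tilt under 4 degrees), at rest, its blue face against the bracket: centre within 3 mm of the face's plane and within 8 mm of its middle, within 4 degrees of parallel, stud pressed in by more than 3 mm (all of step 2 and linear speed of specimen below 0.01 m/s); the robot touches nothing.
It fails at once if a bystander is shifted by more than 25 mm (distance of any of plain_specimen, bottle, beaker, jar, autoclave, wrench from where it was at the start of the episode above 0.025 m).
It also fails if it takes over 48 s, if anything falls off the work surface, if the arm or the gripper's body presses on something with over 40 N, if the wrist force passes 120 N, or if a joint passes its speed limit or range.

## Working session

There is one attempt and no reset: what is moved stays moved. The work goes in short steps, Python scripts to look and compute and a tool call to move; the robot and the scene stay as the last step left them, time stands still between calls to the robot, and variables do not carry over. Pictures are saved under pics/ and viewed, at most 10 in all, crops included, and the job is handed in when it is done.

Besides the shell and the picture viewer there is one more tool, called as name([rows], argument=value, ...), one row to a line, values as JSON. carry_out: Moves the arm, as the interface text tells. Its arguments: {"type":"object","properties":{"deltas":{"type":"array","items":{"type":"array","items":{"type":"array","items":{"type":"number"}}}}},"required":["deltas"]}

```bash
mkdir -p pics; python3 - <<'E'
from rig import telemetry, capture, camera_info, job, bot
import cv2, numpy as np
s=telemetry.read_state(); print(s['time_s'],s['position'],s['opening'])
print(np.round(s['tcp_rot'],3))
for n in ('side','top','wrist'):
    im=capture(n); cv2.imwrite(f'pics/{n}0.png',im[:,:,::-1]); c=camera_info(n); print(n,{k:np.round(v,4).tolist() for k,v in c.items()})
E
```

```text
0.0 [ 0.24028637 -0.57618678  0.22157831] 1.0035311514084353
[[ 0.923  0.385 -0.   ]
 [ 0.385 -0.923  0.002]
 [ 0.    -0.002 -1.   ]]
side {'mtx': [[527.1527, 0.0, 320.4763], [0.0, 527.1527, 246.8079], [0.0, 0.0, 1.0]], 'k1': -0.1177, 'cam_to_world': [[-0.9757, -0.1101, 0.1893, 0.3653], [-0.219, 0.4874, -0.8453, 0.9124], [0.0008, -0.8662, -0.4997, 0.5966], [0.0, 0.0, 0.0, 1.0]]}
top {'mtx': [[606.2463, 0.0, 327.3657], [0.0, 606.2463, 239.5018], [0.0, 0.0, 1.0]], 'k1': -0.0355, 'cam_to_world': [[-0.074, -0.9765, 0.2022, 0.2882], [-0.9972, 0.0736, -0.0093, 0.03], [-0.0058, -0.2023, -0.9793, 1.2978], [0.0, 0.0, 0.0, 1.0]]}
wrist {'mtx': [[431.0911, 0.0, 313.1548], [0.0, 431.0911, 244.3918], [0.0, 0.0, 1.0]], 'k1': -0.0633, 'T_tool_cam': [[-0.0014, -0.9662, -0.2576, 0.0719], [1.0, -0.0015, 0.0003, -0.0003], [-0.0007, -0.2576, 0.9662, -0.1628], [0.0, 0.0, 0.0, 1.0]]}
```

View pics/top0.png

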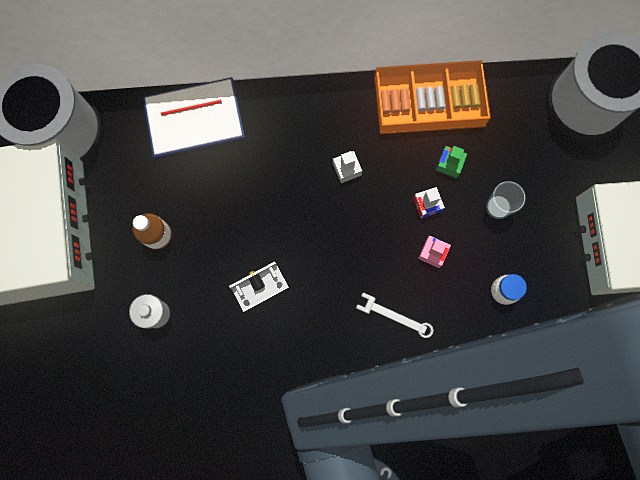

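View pics/side0.png

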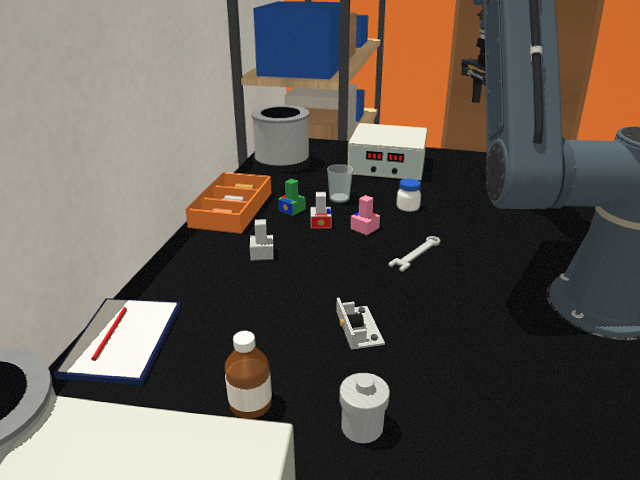

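The top view shows the marked specimen at about (428,203), with red facing left (+y) and blue facing down (-x). The bracket is at about (258,286), and its face with the brass stud at (252,273) looks up in the image (+x). In the side view the specimen is at (320,212) and the bracket face at (342,322).

```bash
cat > h.py <<'E'
from rig import telemetry, capture, camera_info, job, bot
import cv2, numpy as np
def campose(n,s=None):
    c=camera_info(n)
    if n!='wrist': return c,np.array(c['cam_to_world'])
    s=s or telemetry.read_state(); T=np.eye(4); T[:3,:3]=s['tcp_rot']; T[:3,3]=s['position']
    return c,T@np.array(c['T_tool_cam'])
def rays(n,px,s=None):
    c,T=campose(n,s); K=np.array(c['mtx']); D=np.array([c['k1'],0,0,0.])
    u=cv2.undistortPoints(np.array(px,float).reshape(-1,1,2),K,D)[:,0]
    d=np.c_[u,np.ones(len(u))]@T[:3,:3].T
    return T[:3,3],d/np.linalg.norm(d,axis=1)[:,None]
def onplane(n,px,z,s=None):
    o,d=rays(n,px,s); return o+d*((z-o[2])/d[:,2])[:,None]
def tri(obs):  # list of (origin,dir); least squares meeting point and residual
    A=[np.eye(3)-np.outer(d,d) for o,d in obs]; b=[a@o for a,(o,d) in zip(A,obs)]
    p=np.linalg.solve(sum(A),sum(b)); return p,[np.linalg.norm(a@(p-o)) for a,(o,d) in zip(A,obs)]
def mask(im,kind,roi=None):
    h=cv2.cvtColor(im,cv2.COLOR_RGB2HSV); H,S,V=[h[...,i].astype(int) for i in range(3)]
    m={'red':((H<6)|(H>174))&(S>160)&(V>70),'blue':(H>105)&(H<130)&(S>150)&(V>50),
       'white':(S<45)&(V>120),'brass':(H>12)&(H<30)&(S>110)&(V>70)}[kind]
    if roi: k=np.zeros_like(m); x0,y0,x1,y1=roi; k[y0:y1,x0:x1]=1; m=m&k
    return m.astype(np.uint8)
def blobs(m,amin=15):
    n,l,st,c=cv2.connectedComponentsWithStats(m)
    return sorted([(int(st[i,4]),c[i].round(1).tolist(),st[i,:4].tolist()) for i in range(1,n) if st[i,4]>=amin],reverse=True)
def moverow(p,R,s=None):  # target -> shift (units) and turn (units) in tool axes
    s=s or telemetry.read_state(); R0=np.array(s['tcp_rot'])
    sh=R0.T@(np.array(p)-s['position']); rv=cv2.Rodrigues(R0.T@np.array(R))[0].ravel()
    return np.round(np.r_[sh/.15,np.degrees(rv)/360],4)
def down(yaw):  # tool x axis at yaw, pointing down
    c,s=np.cos(np.radians(yaw)),np.sin(np.radians(yaw)); return np.array([[c,s,0],[s,-c,0],[0,0,-1.]])
E
python3 - <<'E'
from h import *
t=cv2.imread('pics/top0.png')[:,:,::-1]; s=cv2.imread('pics/side0.png')[:,:,::-1]
for k in ('red','blue','white'): print(k,'top',blobs(mask(t,k,(405,180,450,225)))); print(k,'side',blobs(mask(s,k,(300,185,338,235))))
print('brass',blobs(mask(t,'brass',(225,255,295,315)),3),blobs(mask(s,'brass',(325,290,390,355)),3))
print('bracket',blobs(mask(t,'white',(225,255,295,315))))
x,y=400,175; print(onplane('top',[[428,203]],.04),onplane('top',[[231,286],[276,264],[252,273]],.03),onplane('top',[[427,190]],.08))
a=cv2.resize(t[170:230,395:475],None,fx=7,fy=7); b=cv2.resize(t[250:318,222:297],None,fx=7,fy=6)
h=min(a.shape[0],b.shape[0]); cv2.imwrite('pics/c1.png',cv2.resize(np.hstack([a[:h,:400],b[:h,:400]]),(800,int(h*800/(min(400,a.shape[1])+min(400,b.shape[1])))))[:600,:,::-1])
print('start',telemetry.read_state()['time_s'])
E
```

```text
red top [(65, [419.1, 202.2], [413, 196, 12, 14]), (22, [419.5, 212.0], [417, 208, 5, 9])]
red side [(167, [320.8, 221.8], [312, 217, 19, 12])]
blue top [(90, [432.1, 210.8], [422, 206, 21, 13])]
blue side [(19, [328.5, 211.1], [327, 209, 5, 5])]
white top [(264, [431.3, 196.4], [415, 187, 30, 22]), (17, [423.4, 211.9], [421, 210, 5, 5])]
white side [(265, [319.3, 203.8], [310, 192, 21, 25]), (94, [334.1, 192.6], [330, 185, 8, 16])]
brass [(12, [251.3, 272.4], [249, 271, 5, 5])] [(26, [341.4, 322.0], [340, 319, 4, 7]), (3, [345.3, 314.3], [345, 314, 2, 2])]
bracket [(990, [261.2, 288.1], [233, 261, 56, 51]), (61, [240.3, 280.6], [229, 274, 23, 14])]
[[ 0.61138398 -0.20317372  0.04      ]] [[0.46546849 0.22775434 0.03      ]
 [0.50525154 0.13043172 0.03      ]
 [0.48980144 0.1821894  0.03      ]] [[ 0.6291708  -0.19671312  0.08      ]]
start 0.15
```

carry_out([
  [[0.25, -0.11, 0, 0, 0, 0, -1], [0.5, -0.22, 0, 0, 0, 0, -1], [0.75, -0.33, 0, 0, 0, 0, -1], [1, -0.44, 0, 0, 0, 0, -1], [1, -0.44, 0, 0, 0, 0, -1], [1, -0.44, 0, 0, 0, 0, -1], [1, -0.44, 0, 0, 0, 0, -1], [1, -0.44, 0, 0, 0, 0, -1], [1, -0.44, 0, 0, 0, 0, -1], [1, -0.44, 0, 0, 0, 0, -1]],
])

```text
time_s: 0.98
position: [0.3525, -0.4594, 0.2224]
tcp_rot: [[0.924, 0.383, -0.0], [0.383, -0.924, -0.0], [-0.0, 0.0, -1.0]]
force: [-0.3, 0.0, 0.3]
opening: 0.999
grasp_force: 0.0
```

carry_out([
  [[0.25, -0.11, 0, 0, 0, 0, -1], [0.5, -0.22, 0, 0, 0, 0, -1], [0.75, -0.33, 0, 0, 0, 0, -1], [1, -0.44, 0, 0, 0, 0, -1], [1, -0.44, 0, 0, 0, 0, -1], [1, -0.44, 0, 0, 0, 0, -1], [1, -0.44, 0, 0, 0, 0, -1], [1, -0.44, 0, 0, 0, 0, -1], [1, -0.44, 0, 0, 0, 0, -1], [1, -0.44, 0, 0, 0, 0, -1]],
])

```text
time_s: 1.82
position: [0.4656, -0.341, 0.2225]
tcp_rot: [[0.924, 0.382, -0.0], [0.382, -0.924, -0.0], [-0.0, 0.0, -1.0]]
force: [0.2, -0.1, -0.2]
opening: 0.995
grasp_force: 0.0
```

carry_out([
  [[0.25, -0.11, 0.03, 0, 0, 0, -1], [0.5, -0.22, 0.07, 0, 0, 0, -1], [0.75, -0.33, 0.1, 0, 0, 0, -1], [1, -0.44, 0.13, 0, 0, 0, -1], [1, -0.44, 0.13, 0, 0, 0, -1], [1, -0.44, 0.13, 0, 0, 0, -1], [1, -0.44, 0.13, 0, 0, 0, -1], [1, -0.44, 0.13, 0, 0, 0, -1], [1, -0.44, 0.13, 0, 0, 0, -1], [1, -0.44, 0.13, 0, 0, 0, -1]],
])

```text
time_s: 2.65
position: [0.5789, -0.2225, 0.2033]
tcp_rot: [[0.924, 0.382, 0.0], [0.382, -0.924, -0.0], [0.0, 0.0, -1.0]]
force: [-1.0, 0.3, 0.1]
opening: 1.0
grasp_force: 0.0
```

```bash
python3 - <<'E'
from h import *
import pickle
s=telemetry.read_state(); im=capture('wrist'); pickle.dump(s,open('s1.pkl','wb'))
print(s['time_s'],s['position'],s['joint_positions'],np.abs(s['qvel']).max()); cv2.imwrite('pics/w1.png',im[:,:,::-1])
E
```

```text
2.65 [ 0.57887743 -0.22250422  0.2033332 ] [-3.13312406e+01  3.10643161e+01  8.39598984e+01 -1.03727332e-02
  6.49593860e+01  3.61865826e+01] 0.39531706996321536
```

View pics/w1.png

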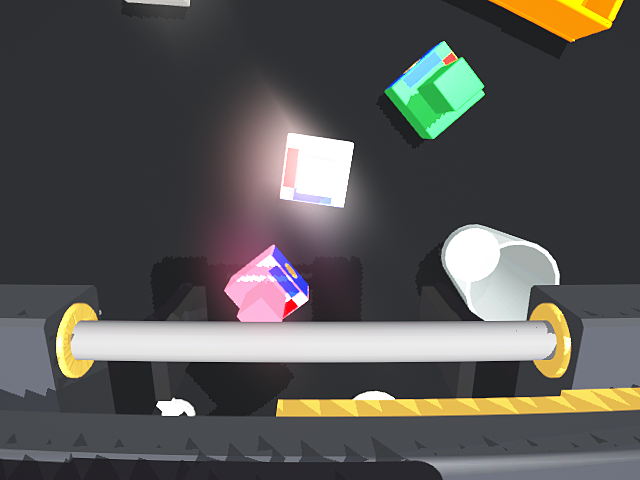

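The wrist view shows the specimen at (317,170), overexposed, with its red strip on the left and blue strip below. The pink look-alike is at (268,285), the green one at (435,90) and the beaker at (500,270).

```bash
python3 - <<'E'
from h import *
import pickle
s=pickle.load(open('s1.pkl','rb')); im=cv2.imread('pics/w1.png')[:,:,::-1]
print('cam',campose('wrist',s)[1][:3,3])
for th in (130,170,210):
    m=(im[120:222,265:372].max(2)>th).astype(np.uint8)
    cs,_=cv2.findContours(m,cv2.RETR_EXTERNAL,cv2.CHAIN_APPROX_NONE); c=max(cs,key=cv2.contourArea)
    r=cv2.minAreaRect(c+np.array([265,120])); q=onplane('wrist',cv2.boxPoints(r),.034,s)
    e=np.diff(np.vstack([q,q[:1]]),axis=0); print(th,r,q.mean(0).round(4),np.linalg.norm(e,axis=1).round(4),np.degrees(np.arctan2(e[:,1],e[:,0])).round(1))
# coloured strips in the wrist view
h=cv2.cvtColor(im,cv2.COLOR_RGB2HSV); H,S=h[...,0].astype(int),h[...,1]
roi=np.zeros(H.shape,bool); roi[128:212,278:358]=1
for k,m in dict(red=((H<10)|(H>170))&(S>50)&roi,blue=(H>105)&(H<135)&(S>50)&roi).items():
    b=blobs(m.astype(np.uint8),40)[0]; print(k,b,onplane('wrist',[b[1]],.034,s).round(4))
# stem top height: triangulate stem top centre from top and side pictures
t=cv2.imread('pics/top0.png')[:,:,::-1]; sd=cv2.imread('pics/side0.png')[:,:,::-1]
g=lambda a:cv2.cvtColor(a,cv2.COLOR_RGB2GRAY)
print(g(t)[184:222:2,410:450:2]); print(g(sd)[188:220:2,308:334:2])
E
```

```text
cam [ 0.64512178 -0.19465947  0.36612573]
130 ((309.0, 170.5), (101.0, 88.0), 90.0) [ 0.6153 -0.2039  0.034 ] [0.0655 0.0768 0.0692 0.0768] [ -67.6 -156.3  112.4   20.9]
170 ((305.79998779296875, 170.60000610351562), (93.60340881347656, 83.48411560058594), 18.434947967529297) [ 0.6146 -0.2016  0.034 ] [0.0631 0.07   0.0641 0.0731] [   2.3  -85.6 -174.9   93.6]
210 ((312.982666015625, 169.61270141601562), (72.53128051757812, 67.20928955078125), 8.746162414550781) [ 0.6176 -0.2063  0.034 ] [0.0509 0.0544 0.0512 0.0564] [  12.5  -76.1 -165.3  103.6]
red (261, [288.8, 168.6], [283, 148, 15, 40]) [[ 0.6117 -0.1887  0.034 ]]
blue (184, [312.3, 198.5], [293, 189, 38, 15]) [[ 0.5972 -0.2141  0.034 ]]
[[ 33  34  39  37  31  35  28  29  33  38  30  37  36  39  33  32  42  28
   36  31]
 [ 35  37  34  36  23  25  33  39  40  35  26  22  15  17  30  36  31  35
   28  30]
 [ 40  35  30  35  34  37  37  35  27  17  33 255 245 255  16  37  32  35
   38  31]
 [ 39  33  40  31  32  29  16  25 255 249 255 237 236 249  51  28  32  30
   37  35]
 [ 41  30  29  13  31 255 255 250 159 243 239 237 236 237 
[... 1398 characters left out ...]
17 238 224 228 224 225  12  24 107 140]
 [ 20  29  23  22 198 185 179 178 177  10  18 118 178]
 [ 28  22  20  21 139 129 125 122 126  20  25  98 168]
 [ 13  28  19   5 138 129 128 124 127  15  20  40  79]
 [ 21  19  22  23 137 132 128 126 128  17  22  24  15]
 [ 18  22  23  20 140 130 127 127 129  17  24  28  19]
 [ 23   7  50  45 132 130 127 127 128  45  52  45  24]
 [ 26 119 221 223 125 127 126 129 125 205 154 148  13]
 [ 21 115 219 216 123 127 123 126 124 119  30  93  21]
 [ 18  99 222 221 120 130 124 134 131 116  38  43  19]
 [ 24  85 219 197 125 101 105  94  96  98 194 195  16]
 [ 20  81 157 162 123 118 115 112 112 111 150 157  18]
 [ 27  85  52  49  54  50  54  56  51  53  51  70  12]]
```

```bash
python3 - <<'E'
from h import *
import pickle
s=pickle.load(open('s1.pkl','rb')); im=cv2.imread('pics/w1.png')[:,:,::-1]
for th in (225,238,248):
    m=(im[120:222,265:372].max(2)>th).astype(np.uint8)
    c=max(cv2.findContours(m,0,1)[0],key=cv2.contourArea); c=cv2.convexHull(c)
    r=cv2.minAreaRect(c+np.array([265,120])); b=cv2.boxPoints(r); q=onplane('wrist',b,.034,s)
    e=np.diff(np.vstack([q,q[:1]]),axis=0); print(th,b.round(0).tolist(),q.mean(0).round(4),np.linalg.norm(e,axis=1).round(4),np.degrees(np.arctan2(e[:,1],e[:,0])).round(1))
b=np.array([[288,133],[354,142],[344,207],[281,198]]); q=onplane('wrist',b,.034,s);e=np.diff(np.vstack([q,q[:1]]),axis=0); print(q.mean(0).round(4),np.linalg.norm(e,axis=1).round(4),np.degrees(np.arctan2(e[:,1],e[:,0])).round(1))
t=cv2.imread('pics/top0.png')[:,:,::-1]; sd=cv2.imread('pics/side0.png')[:,:,::-1]
mt=(cv2.cvtColor(t,cv2.COLOR_RGB2GRAY)>225).astype(np.uint8); mt[200:]=0; mt[:,:425]=0; mt[:180]=0; mt[:,445:]=0
ms=(cv2.cvtColor(sd,cv2.COLOR_RGB2GRAY)>150).astype(np.uint8); ms[200:]=0; ms[:188]=0; ms[:,:312]=0; ms[:,328:]=0
bt,bs=blobs(mt)[0],blobs(ms)[0]; print(bt,bs)
O1,D1=rays('top',[bt[1]]);O2,D2=rays('side',[bs[1]]); print(tri([(O1,D1[0]),(O2,D2[0])]))
# bracket: stud triangulated, and top edge ends of the face
O1,D1=rays('top',[[251.3,272.4]]);O2,D2=rays('side',[[341.4,322]]); print('stud',tri([(O1,D1[0]),(O2,D2[0])]))
E
```

```text
225 [[276.0, 198.0], [287.0, 132.0], [354.0, 142.0], [344.0, 208.0]] [ 0.6179 -0.2079  0.034 ] [0.0508 0.051  0.0511 0.0528] [  12.6  -76.1 -165.3  103.6]
238 [[277.0, 198.0], [287.0, 132.0], [354.0, 142.0], [344.0, 208.0]] [ 0.6181 -0.2081  0.034 ] [0.0505 0.0509 0.0508 0.0527] [  13.2  -75.5 -164.7  104.2]
248 [[278.0, 198.0], [287.0, 132.0], [354.0, 142.0], [344.0, 208.0]] [ 0.6182 -0.2084  0.034 ] [0.0505 0.0503 0.0508 0.0522] [  13.3  -75.5 -164.7  104.2]
[ 0.6184 -0.209   0.034 ] [0.05   0.05   0.0495 0.0495] [ -75.2 -165.3  104.2   15.3]
(128, [432.9, 193.6], [425, 187, 16, 13]) (50, [320.5, 194.0], [316, 192, 10, 5])
(array([ 0.61843868, -0.20833789,  0.07962447]), [np.float64(0.002095279398051609), np.float64(0.002095279398051679)])
stud (array([0.49165711, 0.18492327, 0.01844196]), [np.float64(0.001369332976049802), np.float64(0.0013693329760497558)])
```

```bash
python3 - <<'E'
from h import *
print(moverow([.6184,-.2085,.12],down(14.5)), bot.tcp_to_grasp)
E
```

```text
[ 0.278   0.0154  0.5555  0.     -0.      0.0222] 0.0187
```

carry_out([
  [[0.14, 0.008, 0.14, 0, 0, 0.011, -0.3], [0.278, 0.0154, 0.28, 0, 0, 0.0222, -0.3], [0.278, 0.0154, 0.42, 0, 0, 0.0222, -0.3], [0.278, 0.0154, 0.5555, 0, 0, 0.0222, -0.3], [0.278, 0.0154, 0.5555, 0, 0, 0.0222, -0.3], [0.278, 0.0154, 0.5555, 0, 0, 0.0222, -0.3], [0.278, 0.0154, 0.5555, 0, 0, 0.0222, -0.3], [0.278, 0.0154, 0.5555, 0, 0, 0.0222, -0.3], [0.278, 0.0154, 0.5555, 0, 0, 0.0222, -0.3], [0.278, 0.0154, 0.5555, 0, 0, 0.0222, -0.3]],
])

```text
time_s: 3.53
position: [0.6196, -0.2076, 0.1212]
tcp_rot: [[0.968, 0.252, 0.002], [0.252, -0.968, -0.001], [0.002, 0.002, -1.0]]
force: [-0.1, -0.2, -0.2]
opening: 0.652
grasp_force: 0.0
```

carry_out([
  [[0, 0, 0.08, 0, 0, 0, -0.3], [0, 0, 0.16, 0, 0, 0, -0.3], [0, 0, 0.24, 0, 0, 0, -0.3], [0, 0, 0.32, 0, 0, 0, -0.3], [0, 0, 0.4, 0, 0, 0, -0.3], [0, 0, 0.46, 0, 0, 0, -0.3], [0, 0, 0.52, 0, 0, 0, -0.3], [0, 0, 0.52, 0, 0, 0, -0.3], [0, 0, 0.52, 0, 0, 0, 1], [0, 0, 0.52, 0, 0, 0, 1]],
])

```text
time_s: 4.37
position: [0.6194, -0.2073, 0.042]
tcp_rot: [[0.968, 0.253, 0.001], [0.253, -0.968, -0.0], [0.001, 0.001, -1.0]]
force: [0.0, -0.6, 0.1]
opening: 0.571
grasp_force: 0.0
```

carry_out([
  [[0, 0, 0, 0, 0, 0, 1], [0, 0, 0, 0, 0, 0, 1], [0, 0, 0, 0, 0, 0, 1], [0, 0, 0, 0, 0, 0, 1], [0, 0, 0, 0, 0, 0, 1], [0, 0, -0.1, 0, 0, 0, 1], [0, 0, -0.2, 0, 0, 0, 1], [0, 0, -0.3, 0, 0, 0, 1], [0, 0, -0.4, 0, 0, 0, 1], [0, 0, -0.5, 0, 0, 0, 1]],
])

```text
time_s: 5.2
position: [0.6177, -0.2063, 0.1159]
tcp_rot: [[0.968, 0.252, -0.003], [0.252, -0.968, 0.002], [-0.003, -0.003, -1.0]]
force: [-0.8, 0.5, -3.8]
opening: 0.273
grasp_force: 30.0
```

```bash
cat >> h.py <<'E'
def seq(wps,s=None):  # chain of (pos,yaw) from the present pose
    s=s or telemetry.read_state(); cur={'tcp_rot':s['tcp_rot'],'position':np.array(s['position'])}
    for p,y in wps:
        print(moverow(p,down(y),cur).tolist()); cur={'tcp_rot':down(y),'position':np.array(p)}
E
python3 - <<'E'
from h import *
seq([([.61,-.09,.2],46),([.60,.035,.2],79),([.591,.161,.2],112)])
E
```

```text
[0.1447, -0.7645, -0.5588, -0.0006, 0.0003, -0.0872]
[0.5531, -0.6268, 0.0, 0.0, 0.0, -0.0917]
[0.8131, -0.2192, 0.0, 0.0, 0.0, -0.0917]
```

carry_out([
  [[0, -0.05, -0.2, 0, 0, -0.01, 1], [0.02, -0.15, -0.4, 0, 0, -0.02, 1], [0.05, -0.3, -0.5588, 0, 0, -0.035, 1], [0.08, -0.45, -0.5588, 0, 0, -0.05, 1], [0.11, -0.6, -0.5588, 0, 0, -0.065, 1], [0.1447, -0.7645, -0.5588, 0, 0, -0.08, 1], [0.1447, -0.7645, -0.5588, 0, 0, -0.0872, 1], [0.1447, -0.7645, -0.5588, 0, 0, -0.0872, 1], [0.1447, -0.7645, -0.5588, 0, 0, -0.0872, 1], [0.1447, -0.7645, -0.5588, 0, 0, -0.0872, 1]],
])

```text
time_s: 6.03
position: [0.6107, -0.0912, 0.1999]
tcp_rot: [[0.696, 0.718, -0.001], [0.718, -0.696, 0.0], [-0.001, -0.001, -1.0]]
force: [-0.2, -0.2, -6.0]
opening: 0.274
grasp_force: 30.0
```

carry_out([
  [[0.09, -0.1, 0, 0, 0, -0.015, 1], [0.18, -0.2, 0, 0, 0, -0.03, 1], [0.27, -0.3, 0, 0, 0, -0.045, 1], [0.36, -0.4, 0, 0, 0, -0.06, 1], [0.45, -0.5, 0, 0, 0, -0.075, 1], [0.5531, -0.6268, 0, 0, 0, -0.0917, 1], [0.5531, -0.6268, 0, 0, 0, -0.0917, 1], [0.5531, -0.6268, 0, 0, 0, -0.0917, 1], [0.5531, -0.6268, 0, 0, 0, -0.0917, 1], [0.5531, -0.6268, 0, 0, 0, -0.0917, 1]],
])

```text
time_s: 6.87
position: [0.6014, 0.033, 0.2004]
tcp_rot: [[0.193, 0.981, 0.0], [0.981, -0.193, -0.0], [-0.0, 0.0, -1.0]]
force: [-0.2, -0.3, -5.0]
opening: 0.272
grasp_force: 30.0
```

carry_out([
  [[0.13, -0.035, 0, 0, 0, -0.015, 1], [0.26, -0.07, 0, 0, 0, -0.03, 1], [0.39, -0.105, 0, 0, 0, -0.045, 1], [0.52, -0.14, 0, 0, 0, -0.06, 1], [0.67, -0.18, 0, 0, 0, -0.075, 1], [0.8131, -0.2192, 0, 0, 0, -0.0917, 1], [0.8131, -0.2192, 0, 0, 0, -0.0917, 1], [0.8131, -0.2192, 0, 0, 0, -0.0917, 1], [0.8131, -0.2192, 0, 0, 0, -0.0917, 1], [0.8131, -0.2192, 0, 0, 0, -0.0917, 1]],
])

```text
time_s: 7.7
position: [0.5924, 0.1588, 0.2005]
tcp_rot: [[-0.373, 0.928, 0.0], [0.928, 0.373, -0.001], [-0.0, -0.0, -1.0]]
force: [-0.3, -0.1, -5.2]
opening: 0.272
grasp_force: 30.0
```

```bash
python3 - <<'E'
from h import *
import pickle
s=telemetry.read_state(); im=capture('wrist'); pickle.dump(s,open('s2.pkl','wb'))
print(s['time_s'],s['position'],s['joint_positions'],np.abs(s['qvel']).max()); cv2.imwrite('pics/w2.png',im[:,:,::-1])
E
```

```text
7.7 [0.59235007 0.15884046 0.20048036] [ 4.59847284e+00  3.07422230e+01  8.51378274e+01 -3.35533882e-02
  6.41212322e+01 -1.72874675e+01] 0.22879967338173518
```

View pics/w2.png

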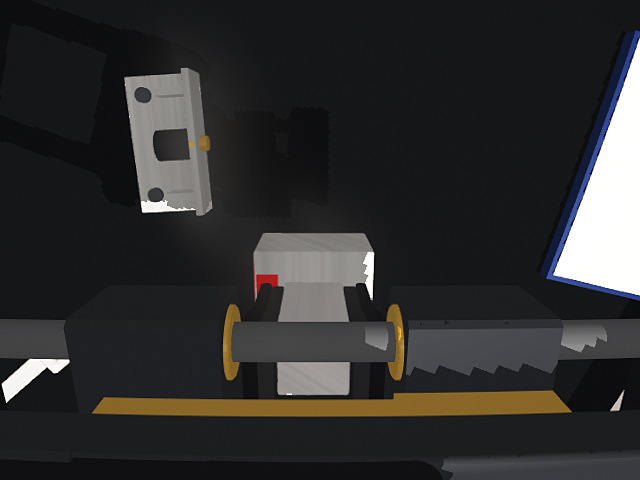

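The wrist view shows the held specimen at (315,265), its red strip facing left toward the bracket. The bracket spans (125–212, 68–215), with the brass stud at (204,143).

```bash
python3 - <<'E'
from h import *
im=cv2.imread('pics/w2.png'); c=cv2.resize(im[60:225,115:225],None,fx=3.6,fy=3.6,interpolation=cv2.INTER_CUBIC)
c2=cv2.resize(im[225:305,240:390],None,fx=2.6,fy=2.6,interpolation=cv2.INTER_CUBIC)
o=np.zeros((c.shape[0],c.shape[1]+c2.shape[1],3),np.uint8); o[:,:c.shape[1]]=c; o[:c2.shape[0],c.shape[1]:]=c2; cv2.imwrite('pics/c2.png',o); print(o.shape)
g=cv2.cvtColor(im,cv2.COLOR_BGR2GRAY)
for r in (80,95,110,125,160,180,195,208): print(r,g[r,176:222].tolist())
E
```

```text
(594, 786, 3)
80 [141, 136, 134, 130, 134, 137, 133, 132, 132, 135, 138, 142, 137, 116, 106, 107, 106, 105, 106, 106, 106, 109, 114, 79, 39, 35, 36, 37, 36, 35, 35, 39, 38, 37, 38, 37, 37, 38, 36, 36, 36, 35, 35, 34, 34, 33]
95 [111, 111, 110, 110, 111, 111, 105, 117, 134, 136, 138, 139, 140, 141, 127, 112, 110, 108, 108, 108, 109, 107, 109, 110, 118, 46, 35, 39, 40, 40, 39, 40, 38, 38, 37, 37, 39, 40, 41, 38, 39, 39, 39, 38, 37, 37]
110 [141, 141, 144, 142, 138, 135, 135, 136, 131, 134, 137, 137, 138, 142, 142, 138, 115, 112, 111, 108, 110, 108, 112, 109, 113, 113, 103, 34, 41, 43, 41, 41, 41, 41, 40, 40, 39, 38, 39, 38, 37, 36, 36, 36, 35, 36]
125 [136, 137, 138, 140, 140, 138, 136, 132, 133, 136, 132, 135, 137, 138, 141, 143, 142, 132, 110, 113, 111, 110, 109, 110, 112, 112, 115, 104, 58, 39, 42, 43, 43, 42, 42, 42, 40, 40, 39, 40, 39, 39, 38, 38, 37, 37]
160 [97, 100, 113, 109, 109, 109, 109, 114, 128, 127, 125, 123, 130, 140, 133, 136, 137, 140, 140, 142, 139, 124, 113, 113, 111, 110, 109, 111, 111, 113, 117, 81, 47, 43, 44, 44, 43, 43, 42, 42, 41, 42, 40, 40, 40, 38]
180 [140, 140, 139, 141, 139, 137, 136, 133, 134, 134, 134, 134, 134, 131, 132, 133, 136, 137, 136, 137, 139, 140, 139, 126, 115, 113, 113, 113, 109, 111, 113, 113, 118, 78, 44, 43, 43, 43, 43, 42, 42, 41, 41, 40, 40, 40]
195 [141, 142, 140, 139, 140, 140, 140, 139, 138, 138, 137, 136, 137, 136, 135, 136, 136, 124, 127, 135, 137, 135, 137, 137, 137, 118, 111, 114, 111, 111, 110, 110, 111, 114, 120, 55, 40, 41, 43, 42, 42, 41, 41, 40, 40, 39]
208 [121, 119, 200, 255, 215, 118, 117, 218, 253, 252, 194, 116, 121, 122, 118, 225, 255, 175, 120, 125, 130, 132, 133, 135, 137, 137, 130, 111, 111, 108, 104, 134, 139, 145, 150, 160, 64, 40, 44, 44, 44, 42, 44, 42, 43, 41]
```

View pics/c2.png

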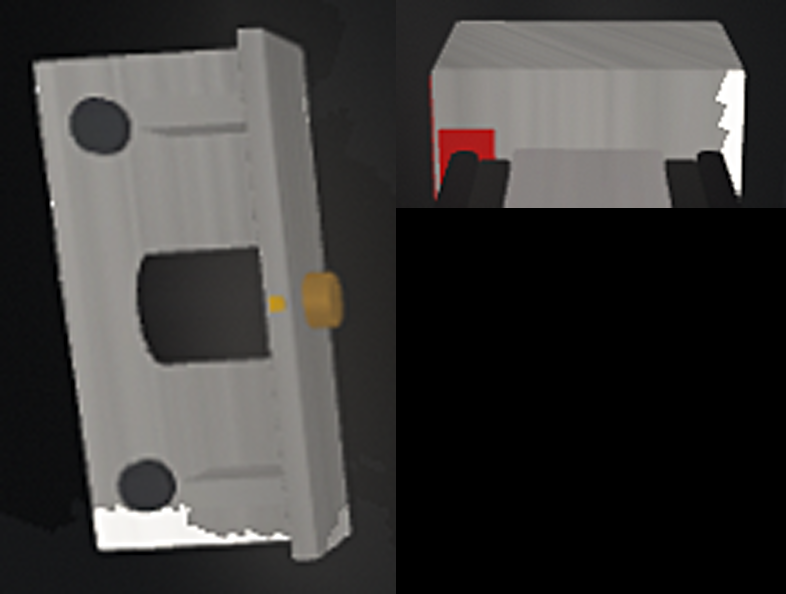

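The crop shows the bracket face's top edge running from (189,68) to (203,215) and its foot from (199,73) to (212,208). The held block's near shoulder edge is at (254–374, 252) and its bottom edge at (265–365, 233).

```bash
python3 - <<'E'
from h import *
import pickle
from scipy.optimize import brentq
s=pickle.load(open('s2.pkl','rb'))
rows=np.array([80,95,110,125,160,180,195,208.])+.0
top=np.c_[[188.7,190.1,191.6,193.2,197,199.1,200.9,202.6],rows]; foot=np.c_[[199,200.9,202.6,204.0,207.3,209.3,211,212.2],rows]
def line(px,z):
    q=onplane('wrist',px,z,s)[:,:2]; v=cv2.fitLine(q.astype(np.float32),cv2.DIST_L2,0,1e-4,1e-4).ravel(); return v[:2]*np.sign(v[1]),v[2:],q
vf,pf,_=line(foot,0.); n=np.array([vf[1],-vf[0]])
off=lambda h:(line(top,h)[1]-pf)@n
h=brentq(off,.01,.06); vt,pt,_=line(top,h); print('face height from views',h,'yaw line foot/top',np.degrees(np.arctan2(vf[1],vf[0])),np.degrees(np.arctan2(vt[1],vt[0])),n)
e=onplane('wrist',[[188.6,68.3],[202.8,215]],.032,s); m=e.mean(0)[:2]; print('top ends',e.round(4),np.linalg.norm(e[0]-e[1]),'mid',m, 'offset of top line(.032) to foot',off(.032))
f=onplane('wrist',[[198.9,73.3],[212.2,208]],0,s); print('foot mid',f.mean(0),np.linalg.norm(f[0]-f[1]))
st=onplane('wrist',[[204.5,143.5]],.019,s); print('stud',st, (st[0,:2]-m)@n,(st[0,:2]-m)@vf)
R=np.array(s['tcp_rot']);P=np.array(s['position'])
for px,z in (([[253.8,251.9],[373.8,251.9]],P[2]-.042+.034),([[264.6,233.5],[364.6,232.7]],P[2]-.042)):
    q=onplane('wrist',px,z,s); t=(q-P)@R; print('spec in tool',t.round(4),np.linalg.norm(q[0]-q[1]))
E
```

```text
face height from views 0.032022399386261544 yaw line foot/top 114.4913 114.61357 [0.9100241  0.41455528]
top ends [[0.4669 0.2321 0.032 ]
 [0.5111 0.1326 0.032 ]] 0.10888754419794197 mid [0.48901866 0.18236934] offset of top line(.032) to foot -6.0499588e-06
foot mid [0.48871737 0.18234157 0.        ] 0.1094229181190398
stud [[0.49221339 0.18374094 0.019     ]] 0.003475877894353294 -7.620630891852368e-05
spec in tool [[ 0.0217 -0.0229  0.008 ]
 [ 0.0216  0.0266  0.008 ]] 0.04949180777018882
spec in tool [[ 0.0213 -0.0221  0.042 ]
 [ 0.0217  0.0267  0.042 ]] 0.04886653500835687
```

```bash
python3 - <<'E'
from h import *
seat=np.array([.4889,.1824]); y=np.radians(114.5); tx=np.array([np.cos(y),np.sin(y)]); n=np.array([np.sin(y),-np.cos(y)])
c=seat+n*.023+.0034*tx; print('contact TCP',c)
seq([([*(c+.03*n),.1],114.5),([*(c+.03*n),.0425],114.5),([*(c+.003*n),.0425],114.5)])
E
```

```text
contact TCP [0.50841915 0.19503181]
[0.4416, -0.2291, 0.6699, -0.0, 0.0001, -0.0072]
[0.0, 0.0, 0.3833, 0.0, 0.0, 0.0]
[0.0, -0.18, 0.0, 0.0, 0.0, 0.0]
```

carry_out([
  [[0.11, -0.06, 0.15, 0, 0, -0.002, 1], [0.22, -0.12, 0.3, 0, 0, -0.004, 1], [0.33, -0.17, 0.45, 0, 0, -0.006, 1], [0.4416, -0.2291, 0.56, 0, 0, -0.0072, 1], [0.4416, -0.2291, 0.6699, 0, 0, -0.0072, 1], [0.4416, -0.2291, 0.6699, 0, 0, -0.0072, 1], [0.4416, -0.2291, 0.6699, 0, 0, -0.0072, 1], [0.4416, -0.2291, 0.6699, 0, 0, -0.0072, 1], [0.4416, -0.2291, 0.6699, 0, 0, -0.0072, 1], [0.4416, -0.2291, 0.6699, 0, 0, -0.0072, 1]],
])

```text
time_s: 8.58
position: [0.5369, 0.2084, 0.1014]
tcp_rot: [[-0.416, 0.909, 0.003], [0.909, 0.416, 0.001], [-0.001, 0.003, -1.0]]
force: [-0.1, -0.0, -4.8]
opening: 0.274
grasp_force: 30.0
```

carry_out([
  [[0, 0, 0.06, 0, 0, 0, 1], [0, 0, 0.12, 0, 0, 0, 1], [0, 0, 0.18, 0, 0, 0, 1], [0, 0, 0.24, 0, 0, 0, 1], [0, 0, 0.3, 0, 0, 0, 1], [0, 0, 0.34, 0, 0, 0, 1], [0, 0, 0.36, 0, 0, 0, 1], [0, 0, 0.38, 0, 0, 0, 1], [0, 0, 0.3833, 0, 0, 0, 1], [0, 0, 0.3833, 0, 0, 0, 1]],
])

```text
time_s: 9.42
position: [0.5355, 0.2089, 0.0426]
tcp_rot: [[-0.417, 0.909, 0.0], [0.909, 0.417, 0.0], [-0.0, 0.0, -1.0]]
force: [0.7, 0.1, -5.5]
opening: 0.272
grasp_force: 30.0
```

carry_out([
  [[0, -0.03, 0, 0, 0, 0, 1], [0, -0.06, 0, 0, 0, 0, 1], [0, -0.09, 0, 0, 0, 0, 1], [0, -0.11, 0, 0, 0, 0, 1], [0, -0.13, 0, 0, 0, 0, 1], [0, -0.15, 0, 0, 0, 0, 1], [0, -0.165, 0, 0, 0, 0, 1], [0, -0.18, 0, 0, 0, 0, 1], [0, -0.18, 0, 0, 0, 0, 1], [0, -0.18, 0, 0, 0, 0, 1]],
])

```text
time_s: 10.25
position: [0.511, 0.1976, 0.0427]
tcp_rot: [[-0.417, 0.909, 0.001], [0.909, 0.417, 0.0], [-0.0, 0.001, -1.0]]
force: [0.5, 0.0, -4.8]
opening: 0.272
grasp_force: 30.0
```

```bash
python3 - <<'E'
from h import *
import pickle
s=telemetry.read_state(); im=capture('wrist'); pickle.dump(s,open('s3.pkl','wb'))
print(s['time_s'],s['position'],s['force'],s['moment']); seq([([.50842,.19503,.0425],114.5)]); cv2.imwrite('pics/w3.png',im[:,:,::-1])
E
```

```text
10.25 [0.51101855 0.19763253 0.04267779] [ 0.53233849  0.03193602 -4.76156798] [ 0.1181181  -0.14820594 -0.0115651 ]
[-0.0085, -0.0237, 0.0012, 0.0001, 0.0, 0.0004]
```

View pics/w3.png

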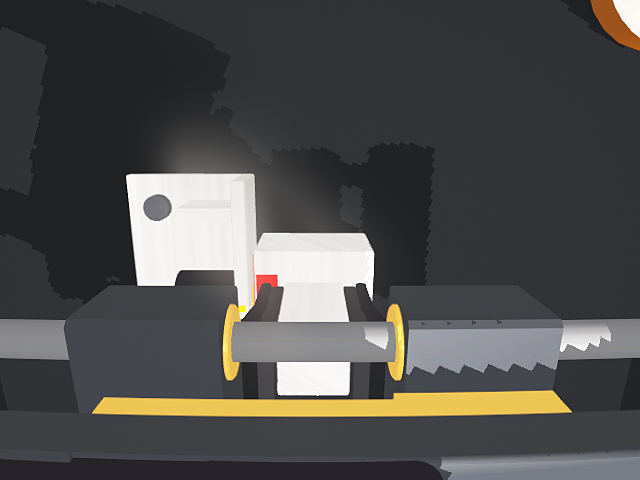

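The specimen is about 3 mm short of the bracket. The faces look parallel, and the wall is at x≈250 beside the block's left edge at x≈254. I'll push gently.

carry_out([
  [[-0.004, -0.004, 0, 0, 0, 0, 1], [-0.008, -0.008, 0, 0, 0, 0, 1], [-0.008, -0.012, 0, 0, 0, 0, 1], [-0.008, -0.016, 0, 0, 0, 0, 1], [-0.008, -0.02, 0, 0, 0, 0, 1], [-0.008, -0.024, 0, 0, 0, 0, 1], [-0.008, -0.027, 0, 0, 0, 0, 1], [-0.008, -0.03, 0, 0, 0, 0, 1], [-0.008, -0.03, 0, 0, 0, 0, 1], [-0.008, -0.03, 0, 0, 0, 0, 1]],
])

```text
time_s: 11.13
position: [0.5088, 0.1951, 0.0428]
tcp_rot: [[-0.417, 0.909, 0.004], [0.909, 0.417, 0.001], [-0.001, 0.004, -1.0]]
force: [3.7, 3.0, -7.6]
opening: 0.272
grasp_force: 30.0
```

carry_out([
  [[0, -0.005, 0, 0, 0, 0, 1], [0, -0.01, 0, 0, 0, 0, 1], [0, -0.01, 0, 0, 0, 0, 1], [0, -0.01, 0, 0, 0, 0, 1], [0, -0.01, 0, 0, 0, 0, 1], [0, -0.01, 0, 0, 0, 0, 1], [0, -0.01, 0, 0, 0, 0, 1], [0, -0.01, 0, 0, 0, 0, 1], [0, -0.01, 0, 0, 0, 0, 1], [0, -0.01, 0, 0, 0, 0, 1]],
])

```text
time_s: 11.97
position: [0.5088, 0.195, 0.043]
tcp_rot: [[-0.416, 0.909, 0.007], [0.909, 0.416, 0.002], [-0.001, 0.007, -1.0]]
force: [5.0, 5.1, -8.9]
opening: 0.275
grasp_force: 30.0
```

```bash
python3 - <<'E'
from h import *
import pickle
s=telemetry.read_state(); im=capture('wrist'); t=capture('top'); sd=capture('side'); pickle.dump(s,open('s4.pkl','wb'))
print(s['time_s'],s['position'],s['force'],s['moment'],np.round(s['tcp_rot'],4).tolist())
a=cv2.resize(im[160:310,120:390],(520,290),interpolation=cv2.INTER_CUBIC); b=cv2.resize(sd[265:365,290:420],(390,300),interpolation=cv2.INTER_CUBIC); c=cv2.resize(t[235:325,210:310],(333,300),interpolation=cv2.INTER_CUBIC)
o=np.zeros((600,800,3),np.uint8); o[:290,:520]=a; o[300:,:390]=b; o[300:,400:733]=c; cv2.imwrite('pics/c4.png',o[:,:,::-1]); cv2.imwrite('pics/w4.png',im[:,:,::-1])
E
```

```text
11.9667 [0.50882051 0.19504028 0.04295994] [ 4.97098707  5.07253662 -8.91535468] [ 1.00509918e+00 -1.24520611e+00  3.05377764e-04] [[-0.4162, 0.9093, 0.0067], [0.9093, 0.4162, 0.0021], [-0.0008, 0.0069, -1.0]]
```

View pics/c4.png

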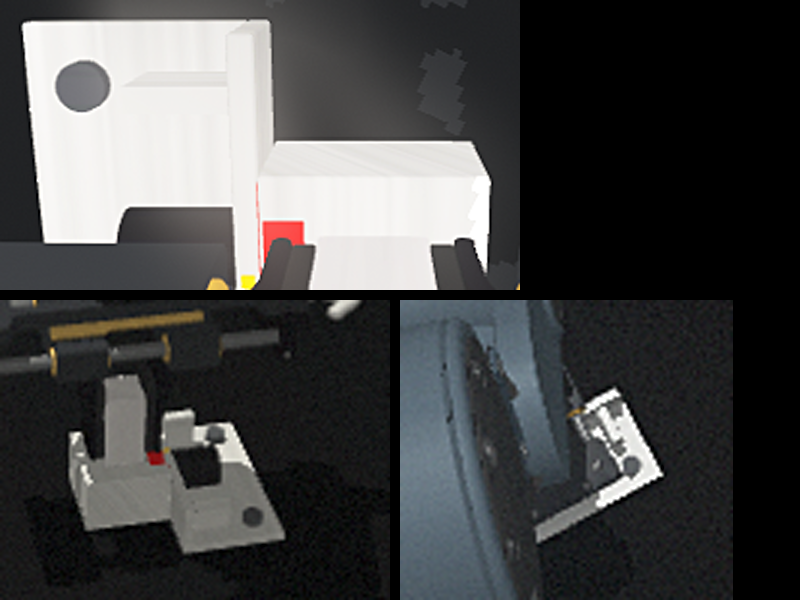

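The composite shows the red face flat against the bracket wall, with no gap and the edges parallel. I'll hold this a little longer, then back off, lift slightly and turn.

carry_out([
  [[0, 0, 0, 0, 0, 0, 1], [0, 0, 0, 0, 0, 0, 1], [0, 0, 0, 0, 0, 0, 1], [0, 0, 0, 0, 0, 0, 1], [0, 0, 0, 0, 0, 0, 1], [0, 0, 0, 0, 0, 0, 1], [0, 0, 0, 0, 0, 0, 1], [0, 0.03, 0, 0, 0, 0, 1], [0, 0.06, 0, 0, 0, 0, 1], [0, 0.1, 0, 0, 0, 0, 1]],
])

```text
time_s: 12.95
position: [0.5178, 0.1998, 0.0423]
tcp_rot: [[-0.417, 0.909, -0.004], [0.909, 0.417, -0.001], [0.001, -0.004, -1.0]]
force: [0.3, -1.2, -4.4]
opening: 0.271
grasp_force: 30.0
```

```bash
python3 - <<'E'
from h import *
n=np.array([.910,.4147])
s=telemetry.read_state(); print(s['time_s'],s['position'],s['force'])
# commanded pose estimate: contact pose commanded minus n*2.? -> use measured
p=np.array([.5088,.195])+.05*n
seq([([*p,.06],70),([*p,.06],24.5)])
im=cv2.imread('pics/w4.png'); s4=__import__('pickle').load(open('s4.pkl','rb'))
# shoulder near edge corners (wall-side, far) and near wall end, in tool frame
q=np.array([[120+257/520*270,160+176/290*150],[120+489/520*270,160+176/290*150]]); R=np.array(s4['tcp_rot']);P=np.array(s4['position'])
print(((onplane('wrist',q,.0345,s4)-P)@R).round(4)); 
w=np.array([[120+270/520*270,160+20/290*150],[120+252/520*270,160+25/290*150]]); print(((onplane('wrist',w,.032,s4)-P)@R).round(4))
E
```

```text
12.95 [0.51781214 0.19981409 0.04229995] [ 0.30249913 -1.22054384 -4.41259253]
[-0.0049, 0.2649, -0.1191, -0.0007, 0.0002, 0.124]
[0.0, 0.0, 0.0, 0.0, 0.0, 0.1264]
[[ 0.0219 -0.023   0.0083]
 [ 0.0218  0.0268  0.0086]]
[[ 0.0547 -0.0195  0.0108]
 [ 0.0537 -0.0233  0.0108]]
```

carry_out([
  [[0, 0.12, -0.05, 0, 0, 0, 1], [0, 0.2, -0.1, 0, 0, 0, 1], [0, 0.27, -0.12, 0, 0, 0.01, 1], [0, 0.3, -0.12, 0, 0, 0.03, 1], [0, 0.3, -0.12, 0, 0, 0.05, 1], [0, 0.3, -0.12, 0, 0, 0.07, 1], [0, 0.3, -0.12, 0, 0, 0.09, 1], [0, 0.3, -0.12, 0, 0, 0.11, 1], [0, 0.3, -0.12, 0, 0, 0.125, 1], [0, 0.3, -0.12, 0, 0, 0.125, 1]],
])

```text
time_s: 13.78
position: [0.5591, 0.2187, 0.0601]
tcp_rot: [[0.349, 0.937, -0.003], [0.937, -0.349, -0.001], [-0.002, -0.003, -1.0]]
force: [0.1, -0.1, -5.6]
opening: 0.27
grasp_force: 30.0
```

carry_out([
  [[0, 0, 0, 0, 0, 0.019, 1], [0, 0, 0, 0, 0, 0.038, 1], [0, 0, 0, 0, 0, 0.057, 1], [0, 0, 0, 0, 0, 0.076, 1], [0, 0, 0, 0, 0, 0.095, 1], [0, 0, 0, 0, 0, 0.114, 1], [0, 0, 0, 0, 0, 0.125, 1], [0, 0, 0, 0, 0, 0.125, 1], [0, 0, 0, 0, 0, 0.125, 1], [0, 0, 0, 0, 0, 0.125, 1]],
])

```text
time_s: 14.62
position: [0.5599, 0.2188, 0.0604]
tcp_rot: [[0.908, 0.419, -0.001], [0.419, -0.908, -0.0], [-0.001, -0.0, -1.0]]
force: [-0.5, 0.1, -5.7]
opening: 0.272
grasp_force: 30.0
```

```bash
python3 - <<'E'
from h import *
n=np.array([.910,.4147]); t=np.array([-.4147,.910])
s=telemetry.read_state(); print(s['time_s'],s['position'],np.degrees(np.arctan2(s['tcp_rot'][1][0],s['tcp_rot'][0][0])))
c=n*.5462-t*.0365; print(c)
seq([([*(c+.03*n),.0425],24.5),([*(c+.004*n),.0425],24.5)])
im=capture('wrist'); cv2.imwrite('pics/w5.png',im[:,:,::-1])
g=cv2.cvtColor(im,cv2.COLOR_RGB2GRAY); print(g[225:300:3,314].tolist()); print(g[262,230:400:3].tolist())
E
```

```text
14.6167 [0.55987198 0.21884353 0.06035344] 24.79445494734974
[0.51217855 0.19329414]
[-0.1599, 0.0223, 0.1192, -0.0, 0.0002, 0.0008]
[-0.1733, -0.0, 0.0, 0.0, 0.0, 0.0]
[122, 123, 119, 252, 247, 245, 245, 249, 247, 255, 255, 255, 255, 255, 255, 255, 237, 239, 239, 231, 224, 224, 223, 223, 222]
[104, 105, 110, 121, 126, 131, 135, 128, 255, 255, 255, 255, 255, 255, 255, 255, 255, 255, 255, 255, 255, 255, 255, 255, 255, 255, 255, 255, 255, 255, 255, 255, 255, 255, 255, 255, 255, 255, 255, 255, 255, 255, 255, 255, 255, 255, 255, 255, 54, 62, 60, 59, 56, 56, 54, 54, 52]
```

carry_out([
  [[-0.04, 0.01, 0.02, 0, 0, 0, 1], [-0.08, 0.0223, 0.04, 0, 0, 0, 1], [-0.12, 0.0223, 0.06, 0, 0, 0, 1], [-0.16, 0.0223, 0.08, 0, 0, 0, 1], [-0.16, 0.0223, 0.1, 0, 0, 0, 1], [-0.16, 0.0223, 0.11, 0, 0, 0, 1], [-0.16, 0.0223, 0.119, 0, 0, 0, 1], [-0.16, 0.0223, 0.119, 0, 0, 0, 1], [-0.16, 0.0223, 0.119, 0, 0, 0, 1], [-0.16, 0.0223, 0.119, 0, 0, 0, 1]],
])

```text
time_s: 15.5
position: [0.5403, 0.2061, 0.0428]
tcp_rot: [[0.909, 0.417, 0.001], [0.417, -0.909, 0.0], [0.001, 0.0, -1.0]]
force: [0.6, 0.2, -5.5]
opening: 0.272
grasp_force: 30.0
```

carry_out([
  [[-0.03, 0, 0, 0, 0, 0, 1], [-0.06, 0, 0, 0, 0, 0, 1], [-0.09, 0, 0, 0, 0, 0, 1], [-0.11, 0, 0, 0, 0, 0, 1], [-0.13, 0, 0, 0, 0, 0, 1], [-0.145, 0, 0, 0, 0, 0, 1], [-0.16, 0, 0, 0, 0, 0, 1], [-0.173, 0, 0, 0, 0, 0, 1], [-0.173, 0, 0, 0, 0, 0, 1], [-0.173, 0, 0, 0, 0, 0, 1]],
])

```text
time_s: 16.33
position: [0.5166, 0.1952, 0.0428]
tcp_rot: [[0.909, 0.417, 0.001], [0.417, -0.909, 0.0], [0.001, 0.0, -1.0]]
force: [1.0, 0.2, -5.9]
opening: 0.277
grasp_force: 30.0
```

carry_out([
  [[-0.005, 0, 0, 0, 0, 0, 1], [-0.01, 0, 0, 0, 0, 0, 1], [-0.015, 0, 0, 0, 0, 0, 1], [-0.02, 0, 0, 0, 0, 0, 1], [-0.024, 0, 0, 0, 0, 0, 1], [-0.027, 0, 0, 0, 0, 0, 1], [-0.027, 0, 0, 0, 0, 0, 1], [-0.027, 0, 0, 0, 0, 0, 1], [-0.027, 0, 0, 0, 0, 0, 1], [-0.027, 0, 0, 0, 0, 0, 1]],
])

```text
time_s: 17.17
position: [0.5131, 0.1935, 0.0428]
tcp_rot: [[0.909, 0.417, 0.001], [0.417, -0.909, 0.0], [0.001, 0.0, -1.0]]
force: [2.5, 1.1, -4.8]
opening: 0.275
grasp_force: 30.0
```

carry_out([
  [[-0.004, 0, 0, 0, 0, 0, 1], [-0.008, 0, 0, 0, 0, 0, 1], [-0.011, 0, 0, 0, 0, 0, 1], [-0.014, 0, 0, 0, 0, 0, 1], [-0.014, 0, 0, 0, 0, 0, 1], [-0.014, 0, 0, 0, 0, 0, 1], [-0.014, 0, 0, 0, 0, 0, 1], [-0.014, 0, 0, 0, 0, 0, 1], [-0.014, 0, 0, 0, 0, 0, 1], [-0.014, 0, 0, 0, 0, 0, 1]],
])

```text
time_s: 18.0
position: [0.5129, 0.1934, 0.043]
tcp_rot: [[0.909, 0.416, 0.005], [0.416, -0.909, 0.002], [0.005, 0.001, -1.0]]
force: [5.6, 4.7, -7.0]
opening: 0.273
grasp_force: 30.0
```

```bash
python3 - <<'E'
from h import *
s=telemetry.read_state(); print(s['time_s'],s['position'],s['force'],s['moment'],np.round(s['tcp_rot'],4)[:,2],np.array(s['position'])[:2]@np.array([.910,.4147]))
im=capture('wrist'); cv2.imwrite('pics/w6.png',im[:,:,::-1]); sd=capture('side'); cv2.imwrite('pics/s6.png',sd[:,:,::-1])
a=cv2.resize(sd[255:365,280:420],(560,440),interpolation=cv2.INTER_CUBIC); b=cv2.resize(im[220:310,100:540],(560,115))
cv2.imwrite('pics/c6.png',np.vstack([a,b])[:,:,::-1])
E
```

```text
18.0 [0.5129306  0.19340314 0.04303203] [ 5.55439749  4.70260462 -6.96695306] [ 0.88512329 -0.98698039 -0.03724662] [ 0.005   0.0017 -1.    ] 0.5469711308709454
```

View pics/c6.png

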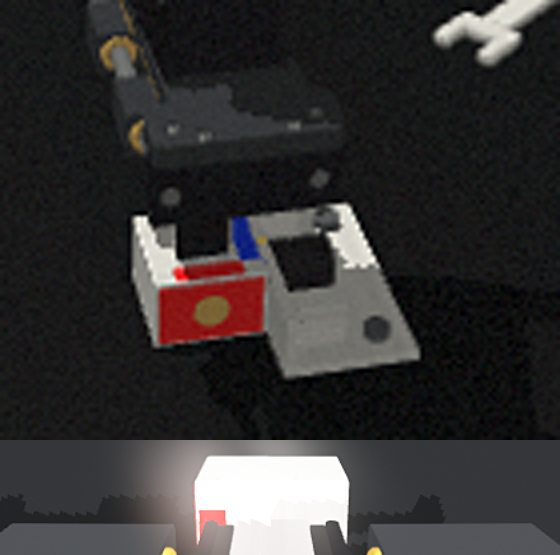

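The blue face is seated: it sits flush to the wall in the side view, the TCP has stopped moving and the force is about 7 N. I'll lower the specimen onto the bench, hold, then open.

carry_out([
  [[0, 0, 0.002, 0, 0, 0, 1], [0, 0, 0.004, 0, 0, 0, 1], [0, 0, 0.006, 0, 0, 0, 1], [0, 0, 0.006, 0, 0, 0, 1], [0, 0, 0.006, 0, 0, 0, 1], [0, 0, 0.006, 0, 0, 0, 1], [0, 0, 0.006, 0, 0, 0, 1], [0, 0, 0.006, 0, 0, 0, 1], [0, 0, 0.006, 0, 0, 0, 1], [0, 0, 0.006, 0, 0, 0, 1]],
])

```text
time_s: 18.93
position: [0.5131, 0.1933, 0.0427]
tcp_rot: [[0.909, 0.416, 0.005], [0.416, -0.909, 0.002], [0.006, 0.001, -1.0]]
force: [4.4, 3.6, -3.9]
opening: 0.275
grasp_force: 30.0
```

carry_out([
  [[0, 0, 0, 0, 0, 0, 0.3], [0, 0, 0, 0, 0, 0, 0.2], [0, 0, 0, 0, 0, 0, 0.1], [0, 0, 0, 0, 0, 0, 0], [0, 0, 0, 0, 0, 0, -0.1], [0, 0, 0, 0, 0, 0, -0.2], [0, 0, 0, 0, 0, 0, -0.2], [0, 0, 0, 0, 0, 0, -0.2], [0, 0, 0, 0, 0, 0, -0.2], [0, 0, 0, 0, 0, 0, -0.2]],
])

```text
time_s: 19.77
position: [0.5106, 0.1925, 0.0418]
tcp_rot: [[0.909, 0.417, -0.0], [0.417, -0.909, -0.0], [-0.0, -0.0, -1.0]]
force: [-0.4, -0.1, 0.0]
opening: 0.603
grasp_force: 0.0
```

```bash
python3 - <<'E'
from h import *
s=telemetry.read_state(); print(s['time_s'],s['position'],s['force'],s['opening'],s['grasp_force'])
im=capture('wrist'); cv2.imwrite('pics/w7.png',im[:,:,::-1]); sd=capture('side'); cv2.imwrite('pics/s7.png',sd[:,:,::-1])
a=cv2.imread('pics/s6.png')[:,:,::-1]
for i in (a,sd): print(blobs(mask(i,'red',(300,300,380,350)),10))
E
```

```text
19.7667 [0.51064388 0.19249775 0.041783  ] [-0.38012646 -0.06344085  0.04457357] 0.6029608290827551 0.0
[(286, [332.2, 332.1], [320, 324, 26, 17]), (50, [331.8, 322.2], [324, 320, 17, 5])]
[(279, [332.1, 332.4], [320, 325, 26, 16])]
```

carry_out([
  [[0, 0, -0.05, 0, 0, 0, -0.2], [0, 0, -0.12, 0, 0, 0, -0.2], [0, 0, -0.25, 0, 0, 0, -0.2], [0, 0, -0.4, 0, 0, 0, -0.2], [0, 0, -0.6, 0, 0, 0, -0.2], [0, 0, -0.8, 0, 0, 0, -0.2], [0, 0, -1, 0, 0, 0, -0.2], [0, 0, -1, 0, 0, 0, -0.2], [0, 0, -1, 0, 0, 0, -0.2], [0, 0, -1, 0, 0, 0, -0.2]],
])

```text
time_s: 20.7
position: [0.5101, 0.1925, 0.1922]
tcp_rot: [[0.909, 0.417, 0.0], [0.417, -0.909, -0.0], [0.0, 0.0, -1.0]]
force: [0.9, -0.2, -0.1]
opening: 0.601
grasp_force: 0.0
```

carry_out([
  [[-0.15, 0, 0, 0, 0, 0, -0.2], [-0.3, 0, 0, 0, 0, 0, -0.2], [-0.45, 0, 0, 0, 0, 0, -0.2], [-0.6, 0, 0, 0, 0, 0, -0.2], [-0.6, 0, 0, 0, 0, 0, -0.2], [-0.6, 0, 0, 0, 0, 0, -0.2], [-0.6, 0, 0, 0, 0, 0, -0.2], [-0.6, 0, 0, 0, 0, 0, -0.2], [-0.6, 0, 0, 0, 0, 0, -0.2], [-0.6, 0, 0, 0, 0, 0, -0.2]],
])

```text
time_s: 21.53
position: [0.4296, 0.1552, 0.1916]
tcp_rot: [[0.909, 0.417, 0.0], [0.417, -0.909, 0.0], [0.0, 0.0, -1.0]]
force: [-0.1, -0.0, -0.2]
opening: 0.602
grasp_force: 0.0
```

```bash
python3 - <<'E'
from h import *
import pickle
s=telemetry.read_state(); print(s['time_s'],s['position'],s['force'])
im=capture('wrist'); pickle.dump(s,open('s8.pkl','wb')); cv2.imwrite('pics/w8.png',im[:,:,::-1])
E
```

```text
21.5333 [0.42958428 0.15522053 0.19164992] [-0.09829795 -0.04868441 -0.16015584]
```

View pics/w8.png

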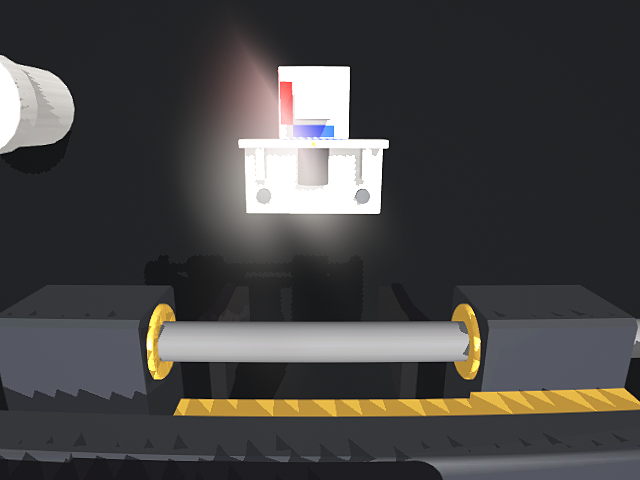

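The wrist view shows the blue face flush on the wall. The wall spans x=239–389 (middle 314) and the block 278–350 (middle 314), so it is centred and parallel.

```bash
python3 -c "
from rig import job; print(job.hand_in())"
```

```text
the job is handed in; nothing more can be done
None
```

The red face and then the blue face were each pressed flat on the bracket, and the specimen was left standing there, released, blue face centred on the bracket; the job was handed in at about 21.6 s, and the hand-in gave no verdict.

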